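# Put the dry clay tools away in the trough

### The job

Put the loop tool, the stamp and the scraper from the draining rack away into the white stoneware trough, each standing or leaning in it with its working end down on the trough's floor and its handle up; feel for the floor and set each one down on it gently, without dropping it or ramming it down. Leave the wet paddle standing in the rack where it is and do not shove the other things on the table.

Things in the scene. Friction and masses are not known exactly. Their poses are not given: they have to be found in the camera images.
- rack: Fixed white draining rack, 400 mm long. Origin on the table under the tools' feet; y along it, x away from the robot, z up. Four tools stand at y about -132, -44, 44, 132 mm (in any order), feet 35 mm up on a ledge at x = 0, leaning 35 deg from vertical, handles up, towards the robot (tops x -108, z 190 mm), y axes level along the rack. Draw a tool out along its own length.
- rack_bar (a point): Middle of the rack's metal carrying bar, 20 mm thick, 400 mm long along the rack's y, above the tools (rack x -62, z 272 mm). It blocks a gripper pointing straight down; one leaning as the tools lean clears it by about 30 mm. End frames at rack y +-192 mm slope parallel to the tools, 85 mm off on the +x side.
- rack_rail (a point): Middle of the 12 mm metal rail on which the handles lie, 85 mm from their feet (rack x -62, z 95 mm). White separators 8 mm thick stand on it midway between the tools.
- loop_tool: Ribbon loop tool, 190 mm long, about 75 g: at the foot an open upright loop of steel rod 54 mm wide, 60 mm high, then a brass ferrule and from 76 mm up a wooden handle 20 mm wide. Origin: centre of its foot, the head's lower end; z up to the handle's top; y along head and handle width; handle 20 mm deep along x. Grip the handle across y, 150 mm from the foot, fingers along -z. 
- stamp: Block stamp, 190 mm long, about 110 g: at the foot a solid dark wooden block 46 mm wide, 34 mm high, 20 mm deep, then a wooden handle 26 mm wide. Origin: centre of its foot, the head's lower end; z up to the handle's top; y along head and handle width; handle 20 mm deep along x. Grip the handle across y, 150 mm from the foot, fingers along -z. 
- scraper: Scraper, 190 mm long, about 90 g: at the foot a thin flat steel blade 60 mm wide, 45 mm high, then a dark collar and from 65 mm up a wooden handle 18 mm wide. Origin: centre of its foot, the head's lower end; z up to the handle's top; y along head and handle width; handle 20 mm deep along x. Grip the handle across y, 150 mm from the foot, fingers along -z. 
- paddle: Wooden paddle, still wet, stays in the rack: 190 mm long, at the foot a flat wooden blade 56 mm wide, 75 mm high, 14 mm thick, then a wooden handle 22 mm wide. Origin and axes as the other tools.
- trough: White stoneware tool trough, fixed, open on top: 106 (x) x 276 (y) x 130 mm high, walls 8 mm. Origin: centre of its underside; x away from the robot, z up. A level, unyielding cork board fills its bottom; the board's top is 18 to 48 mm above the table and not reported: feel for it. A tool let go with its foot near the +x wall leans back on the -x rim.
- cup: Bystander: brown clay cup, 80 mm wide, 75 mm high; origin at the centre of its base.
- jar: Bystander: glass jar with a black cap, 66 mm wide, 85 mm high; origin at the centre of its base.
- mould: Bystander: white plaster mould, 96 mm wide, 65 mm high; origin at the centre of its base.
- beater: Bystander: dark wooden beater lying flat, 250 x 55 x 18 mm, along its x, paddle from x = -40 to 100 mm; origin on its underside.
- prop: Bystander: white kiln prop, an upright cylinder 40 mm wide, 70 mm high; origin at the centre of its base.
- bowl: Bystander: brown clay bowl, 130 mm wide, 50 mm high; origin at the centre of its base.

How it is judged (in metres and radians):
At the end, for the whole second after the job is handed in: The loop tool, the stamp and the scraper are each in the trough: foot between its walls and less than 75 mm above the table, handle up, leaning less than 0.9 rad from vertical, at rest; the paddle is within 30 mm of where it started (x of loop_tool in the frame of trough between -0.045 and 0.045 m and y of loop_tool in the frame of trough between -0.13 and 0.13 m and z of each of loop_tool, stamp, scraper in the frame of trough below 0.075 m and angle between each of loop_tool, stamp, scraper's own z axis and vertical below 0.9 rad and linear speed of each of loop_tool, stamp, scraper below 0.03 m/s and angular speed of each of loop_tool, stamp, scraper below 0.3 rad/s and x of stamp in the frame of trough between -0.045 and 0.045 m and y of stamp in the frame of trough between -0.13 and 0.13 m and x of scraper in the frame of trough between -0.045 and 0.045 m and y of scraper in the frame of trough between -0.13 and 0.13 m and distance of paddle from where it was at the start of the episode below 0.03 m); the robot touches nothing.
It fails at once if a tool is dropped inside the trough (moving faster than 0.45 m/s there) ((x of loop_tool in the frame of trough between -0.045 and 0.045 m and y of loop_tool in the frame of trough between -0.13 and 0.13 m and z of loop_tool in the frame of trough below 0.12 m and linear speed of loop_tool above 0.45 m/s) or (x of stamp in the frame of trough between -0.045 and 0.045 m and y of stamp in the frame of trough between -0.13 and 0.13 m and z of stamp in the frame of trough below 0.12 m and linear speed of stamp above 0.45 m/s) or (x of scraper in the frame of trough between -0.045 and 0.045 m and y of scraper in the frame of trough between -0.13 and 0.13 m and z of scraper in the frame of trough below 0.12 m and linear speed of scraper above 0.45 m/s)).
It fails at once if a tool is pressed against the trough or its floor with more than 50 N (contact force between any of loop_tool, stamp, scraper and trough above 50 N).
It fails at once if the wet paddle is disturbed by more than 30 mm (distance of paddle from where it was at the start of the episode above 0.03 m).
It fails at once if another thing on the table is pushed more than 40 mm (distance of any of cup, jar, mould, beater, prop, bowl from where it was at the start of the episode above 0.04 m).
It also fails if it takes over 72 s, if anything falls off the work surface, if the arm or the gripper's body presses on something with over 40 N, if the wrist force passes 120 N, or if a joint passes its speed limit or range.

### The arm

A 6-joint arm with a two-finger parallel gripper is mounted at the origin on the work surface. World frame = base frame: x ahead of the robot, y to its left, z up, the work surface at z = 0. Lengths are in m, angles in degrees, forces in N, time in s.
With the tool pointing down it reaches from about 0.35 to 0.975 m from the base axis. Payload 7.1 kg.
Tool frame: the origin (TCP) lies between the finger pads; the fingertips stand r.finger_overhang ahead of it and the grasp point (between the pads) lies 5 mm behind it (r.finger_overhang is the distance from the TCP to the fingertips, in m); z points along the fingers, y is the line along which they close (so a half turn about z gives the same grasp; the last joint's range is limited). The gripper opens to 88 mm and grips with 3 to 60 N. Pads are 20 mm wide; open, the fingers measure 115 mm over their backs; the gripper's body (75 mm by 178 mm) begins 61 mm behind the grasp point.
Start: joints at [67.724, 24.242, 93.386, -0, 62.372, -1.089], TCP at [0.226, 0.583, 0.237] pointing down, gripper open.
Joint ranges: [-172.04, 172.04], [-51.8, 120.97], [4.93, 147.93], [-75.15, 255.16], [6.16, 154.13], [-145.62, 145.62]. Speed limits (degrees/s): [136.94, 136.94, 172.46, 180, 180, 180].

### API

Orientations are given as a 3x3 rotation matrix whose columns are the frame's x, y, z axes.
In Python, from cell import r, viewer, job gives the robot as it stands. The module is installed in compiled form; this text tells all that it offers.
- The arm moves only by the tool drive_tool, never from a script. Its argument "steps" is a list of rows, each an object with "hand": the opening, from -1 (shut) to 1 (fully open); "travel": the shift along the tool's x, y, z in units of 30 mm (1.0 is 30 mm), a list of three; "yaw": the turn about the tool's z in units of 6 degrees (1.0 is 6 degrees). In form: [{"hand": hand, "travel": [dx, dy, dz], "yaw": yaw}, ...]. A call has 1 to 5 rows; each row shifts and turns the commanded pose from where the row before left it, along the tool's axes as they then stand; what a row does not reach is not made up. A row lasts 1/12 s, in which the tool goes at most 41.7 mm and 7.16 degrees, less where a joint would pass 70% of its speed; a pose out of reach is approached as far as the arm can. A call is refused whole if a number of a shift passes 1 or a number of a turn 1, either way. A call with a gripper value outside its range is refused whole. The fingers move at their own pace and stop on an object; "force" is the grip in N (left out, the last holds). Time passes only in rows, so rows that do not move let the fingers close. It gives the time, the measured TCP pose, the force, the opening and the grip force at its end, in the units of the state.
- r.get_state(): the state, without advancing time (a new reading comes with each control period).
- viewer.read_camera(name): name is "scene" or "top" or "wrist"; returns the picture (480x640x3 uint8, red, green, blue); there is no depth.
- viewer.camera_model(name): a dict with "camera_matrix" (3x3 intrinsics, pixels), "eye" and "rotation" of the camera in the world; the wrist camera has in their place "mount" (4x4, takes a point from camera to tool coordinates, whose origin is the TCP and whose axes are the flange's). Camera axes: x right, y down, z forward; pixel columns grow to the right and rows downward; lengths in m; the calibration is good to about 2 mm. A picture is of the moment at which its call begins: read the wrist's pose just before it. camera_model takes no time and is no camera call.
- job.close_job(): hands the job in; it is judged then, once.
The state is a dict: "time": time; "q": joint angles; "qvel": joint speeds; "effort": joint torques, N m; "tool_pos": TCP position; "orientation": TCP orientation; "contact_force": force on the tool from outside, world axes, zero at the start; "torque": the same for the moment, N m; "grip_width": finger opening in m; "gripper_force": force on a finger pad.
Only numpy, scipy, OpenCV 4.12 (cv2) and the standard library are available. Lean on these libraries where they do the work, as an engineer would, in place of code of your own. Each camera call takes 0.05 s, during which the arm holds its last target. There are 200 camera calls.

## Working session

There is one attempt and no reset: what is moved stays moved. The work goes in short steps, Python scripts to look and compute and a tool call to move; the robot and the scene stay as the last step left them, time stands still between calls to the robot, and variables do not carry over. Pictures are saved under pics/ and viewed, at most 10 in all, crops included, and the job is handed in when it is done.

Besides the shell and the picture viewer there is one more tool, called after "Request:" as name([rows], argument=value, ...), one row to a line, values as JSON. drive_tool: Moves the arm, as the interface text tells. Its arguments: {"type":"object","properties":{"steps":{"type":"array"},"force":{"type":"number"}},"required":["steps"]}

```bash
mkdir -p pics; cat > h.py <<'E'
import numpy as np, cv2
from cell import r, viewer, job
def snap(n,f):
    im=viewer.read_camera(n); cv2.imwrite('pics/'+f,im[:,:,::-1]); return im
def ray(n,px,st=None):
    m=viewer.camera_model(n); d=np.linalg.inv(m['camera_matrix'])@np.array([px[0],px[1],1.])
    if n=='wrist':
        R=np.array(st['orientation']);M=np.array(m['mount'])
        return np.array(st['tool_pos'])+R@M[:3,3], R@M[:3,:3]@d
    return np.array(m['eye']),np.array(m['rotation'])@d
def tri(a,b):
    # each (eye,dir)
    A=[];B=[]
    for e,d in (a,b):
        d=d/np.linalg.norm(d);P=np.eye(3)-np.outer(d,d);A.append(P);B.append(P@e)
    x=np.linalg.lstsq(np.vstack(A),np.hstack(B),rcond=None)[0]
    return x,[np.linalg.norm(P@x-b) for P,b in zip(A,B)]
def atz(a,z):
    return a[0]+a[1]*(z-a[0][2])/a[1][2]
def proj(n,p):
    m=viewer.camera_model(n);c=np.array(m['rotation']).T@(np.array(p)-m['eye']);q=m['camera_matrix']@c;return q[:2]/q[2]
E
python3 - <<'E'
from h import *
s=r.get_state(); print(s, r.finger_overhang)
for n in('scene','top','wrist'): snap(n,n+'0.png'); print(n,viewer.camera_model(n))
E
```

```text
{'time': 0.0, 'q': array([ 6.77260627e+01,  2.42850420e+01,  9.34320707e+01, -1.97588114e-03,
        6.23732323e+01, -1.08838157e+00]), 'qvel': array([-0.045063  , -0.01898897,  0.05675975,  0.03049897,  0.04583744,
       -0.08855194]), 'effort': array([ 1.90164013e-03, -5.44624400e+01, -2.73671830e+01,  6.45934045e-02,
        2.27365654e-02, -1.26177247e-04]), 'tool_pos': array([0.22564237, 0.58225824, 0.23589066]), 'orientation': array([[-9.32420725e-01,  3.61374138e-01, -5.69395371e-04],
       [ 3.61374586e-01,  9.32419565e-01, -1.47073963e-03],
       [-5.71882253e-07, -1.57711313e-03, -9.99998756e-01]]), 'contact_force': array([ 0.09359737, -0.64164785, -0.04945503]), 'torque': array([-0.02808704, -0.03465243, -0.01121672]), 'gripper_force': 0.0, 'grip_width': 0.0878955123826025} 0.014
scene {'camera_matrix': array([[546.23763948,   0.        , 328.18677516],
       [  0.        , 546.23763948, 240.31265722],
       [  0.        ,   0.        ,   1.        ]]), 'eye': array([1.26410612, 0.56076339, 1.00226845]), 'rotation': array([[-0.65976365,  0.46604646, -0.58950202],
   
[... 314 characters left out ...]
.31954469]), 'rotation': array([[ 0.01153521, -0.99887565,  0.04598222],
       [-0.99991716, -0.01178542, -0.00517415],
       [ 0.00571025, -0.04591873, -0.99892886]])}
wrist {'camera_matrix': array([[421.77668076,   0.        , 319.13189019],
       [  0.        , 421.77668076, 237.55607878],
       [  0.        ,   0.        ,   1.        ]]), 'mount': array([[-1.13822460e-03, -9.59207746e-01, -2.82699847e-01,
         7.73362190e-02],
       [ 9.99999328e-01, -1.02943972e-03, -5.33347603e-04,
        -5.78869946e-04],
       [ 2.20568702e-04, -2.82700264e-01,  9.59208273e-01,
        -1.49429263e-01],
       [ 0.00000000e+00,  0.00000000e+00,  0.00000000e+00,
         1.00000000e+00]])}
```

View pics/scene0.png

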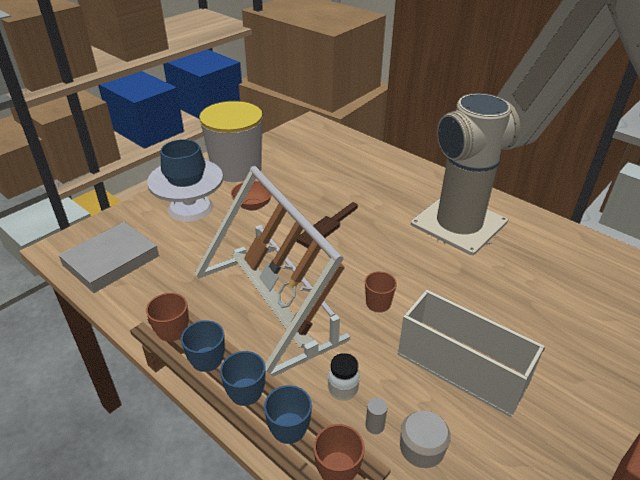

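View pics/top0.png

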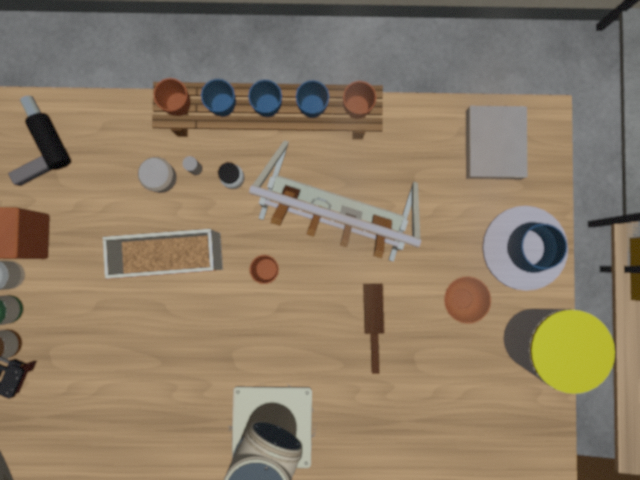

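```bash
python3 - <<'E'
import cv2
a=cv2.imread('pics/top0.png')[130:270,240:430];cv2.imwrite('pics/tc.png',cv2.resize(a,None,fx=4,fy=4,interpolation=3))
a=cv2.imread('pics/scene0.png')[160:380,190:380];cv2.imwrite('pics/sc.png',cv2.resize(a,None,fx=2.7,fy=2.7,interpolation=3))
E
```

```text
(no output)
```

View pics/tc.png

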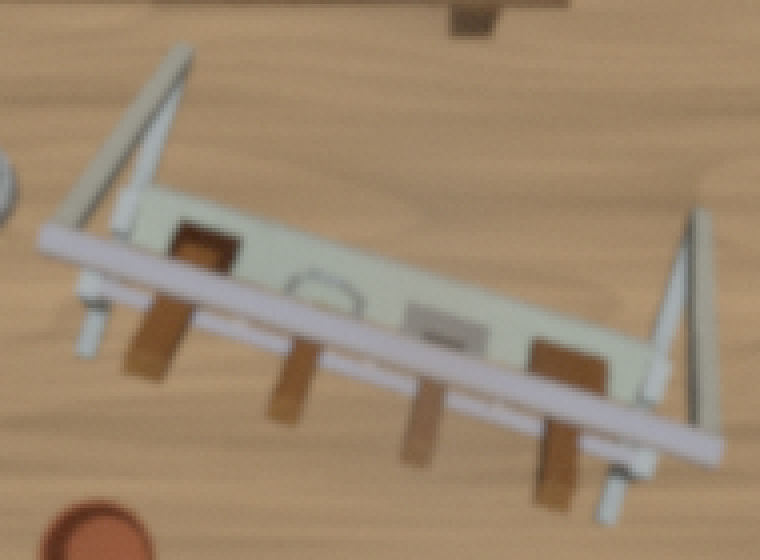

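View pics/sc.png

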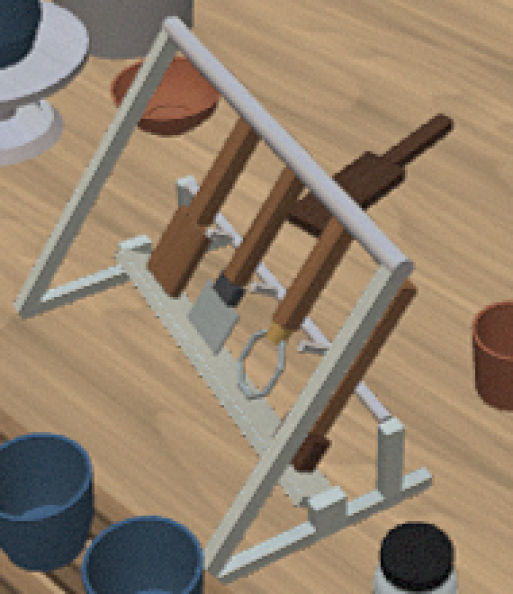

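```bash
python3 - <<'E'
from h import *
np.set_printoptions(precision=4,suppress=True)
T=lambda a,b:tri(ray('top',a),ray('scene',b))
b1,e1=T((250.5,189.5),(338.1,259.3)); b2,e2=T((420,242.5),(254.1,169.3)); print(b1,e1,b2,e2,np.linalg.norm(b1-b2))
m=(b1+b2)/2; y=(b1-b2)[:2];y/=np.linalg.norm(y); x=np.array([y[1],-y[0]])
print('yaw',np.degrees(np.arctan2(x[1],x[0])))
o=m[:2]+.062*x; print('origin',o)
# handle tops seen in top view at z~.188
for n,p in dict(stamp=(276.3,222.5),loop=(310.8,233.5),scr=(344,245),pad=(378,255)).items():
    w=atz(ray('top',p),.186)[:2]-o; print(n,w@x,w@y)
for p in [(103,237),(213,229),(216,270),(106,277)]: print('trough',atz(ray('top',p),.13))
for yy in(.132,.044,-.044,-.132):
    q=o+yy*y-.108*x; print(q, proj('scene',[*q,.19]),proj('top',[*q,.19]))
E
```

```text
[0.6154 0.0357 0.2727] [np.float64(0.0006128166347503222), np.float64(0.0006128166347505888)] [ 0.498  -0.3456  0.2717] [np.float64(0.0025845400305624816), np.float64(0.002584540030561717)] 0.3989793823815117
yaw -17.118377757041333
origin [ 0.616  -0.1732]
stamp -0.11008503198421545 0.13001708778166016
loop -0.10995992760917984 0.04167982375580534
scr -0.11196515050092284 -0.043893052212817994
pad -0.10988841256495742 -0.1301040613414591
trough [0.5118 0.429  0.13  ]
trough [0.5356 0.1493 0.13  ]
trough [0.4311 0.1394 0.13  ]
trough [0.4101 0.4181 0.13  ]
[ 0.5516 -0.0152] [338.4986 263.1019] [275.6642 221.283 ]
[ 0.5257 -0.0993] [318.3757 241.5985] [310.1342 232.3265]
[ 0.4998 -0.1834] [299.984 221.945] [344.6503 243.3848]
[ 0.4739 -0.2675] [283.1093 203.9125] [379.2125 254.4578]
```

```bash
python3 - <<'E'
import cv2
a=cv2.imread('pics/top0.png')[215:290,95:225];b=cv2.imread('pics/scene0.png')[280:420,390:550]
cv2.imwrite('pics/tr.png',cv2.vconcat([cv2.resize(a,(640,369)),cv2.resize(b[:, :],(640,560))])[:600] if 0 else cv2.hconcat([cv2.resize(a,None,fx=3,fy=3),cv2.copyMakeBorder(cv2.resize(b,None,fx=2.5,fy=2.5),0,0,0,0,0)[:225]]) if 0 else cv2.resize(a,None,fx=6,fy=6,interpolation=3))
E
```

```text
(no output)
```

View pics/tr.png

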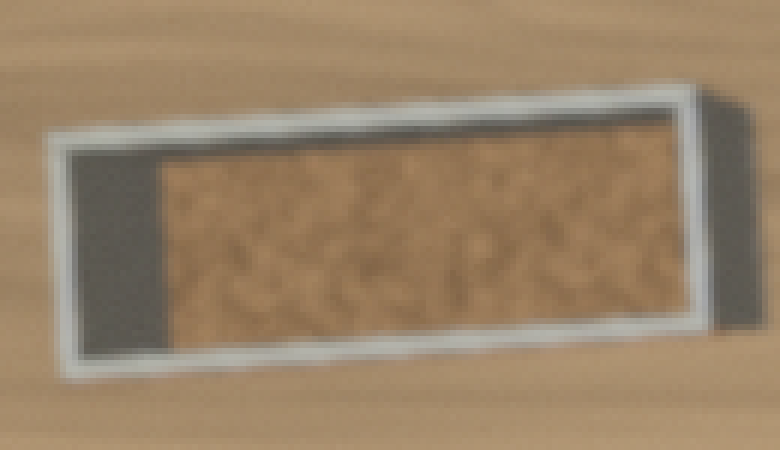

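Request:
drive_tool([
  {"hand": 0.1, "travel": [0, 0, -0.5], "yaw": -0.68},
  {"hand": 0.1, "travel": [-0.9, -0.9, 0], "yaw": 0},
  {"hand": 0.1, "travel": [-0.9, -0.9, 0], "yaw": 0},
  {"hand": 0.1, "travel": [-0.9, -0.9, 0], "yaw": 0},
  {"hand": 0.1, "travel": [-0.9, -0.9, 0], "yaw": 0},
], force=40)

```text
time: 0.57
tool_pos: [0.2975, 0.4462, 0.2514]
orientation: [[-0.956, 0.293, -0.0], [0.293, 0.956, -0.0], [0.0, -0.0, -1.0]]
contact_force: [0.7, 0.1, 0.4]
grip_width: 0.0579
gripper_force: 0.0
```

Request:
drive_tool([
  {"hand": 0.1, "travel": [-0.9, -0.9, 0], "yaw": 0},
  {"hand": 0.1, "travel": [-0.9, -0.9, 0], "yaw": 0},
  {"hand": 0.1, "travel": [-0.9, -0.9, 0], "yaw": 0},
  {"hand": 0.1, "travel": [-0.9, -0.9, 0], "yaw": 0},
  {"hand": 0.1, "travel": [-0.9, -0.9, 0], "yaw": 0},
])

```text
time: 0.98
tool_pos: [0.387, 0.2773, 0.2517]
orientation: [[-0.956, 0.294, 0.0], [0.294, 0.956, -0.0], [-0.0, -0.0, -1.0]]
contact_force: [1.1, 0.8, -0.2]
grip_width: 0.0483
gripper_force: 0.0
```

Request:
drive_tool([
  {"hand": 0.1, "travel": [-0.9, -0.9, 0], "yaw": 0},
  {"hand": 0.1, "travel": [-0.9, -0.9, 0], "yaw": 0},
  {"hand": 0.1, "travel": [-0.9, -0.9, 0], "yaw": 0},
  {"hand": 0.1, "travel": [-0.9, -0.9, 0], "yaw": 0},
  {"hand": 0.1, "travel": [0, 0, 0], "yaw": 0},
])

```text
time: 1.4
tool_pos: [0.4605, 0.1394, 0.2518]
orientation: [[-0.954, 0.299, 0.001], [0.299, 0.954, -0.001], [-0.002, -0.001, -1.0]]
contact_force: [-0.4, 0.1, 0.6]
grip_width: 0.0485
gripper_force: 0.0
```

Request:
drive_tool([
  {"hand": 0.1, "travel": [-0.9, -0.9, 0], "yaw": 0},
  {"hand": 0.1, "travel": [-0.9, -0.9, 0], "yaw": 0},
  {"hand": 0.1, "travel": [-0.9, -0.9, 0], "yaw": 0},
  {"hand": 0.1, "travel": [-0.9, -0.9, 0], "yaw": 0},
  {"hand": 0.1, "travel": [-0.3, -0.5, 0], "yaw": 0},
])

```text
time: 1.82
tool_pos: [0.5358, -0.0107, 0.2517]
orientation: [[-0.955, 0.296, 0.002], [0.296, 0.955, -0.001], [-0.002, -0.0, -1.0]]
contact_force: [0.7, -0.6, 0.4]
grip_width: 0.0484
gripper_force: 0.0
```

Request:
drive_tool([
  {"hand": 0.1, "travel": [0, 0, 0], "yaw": 0},
  {"hand": 0.1, "travel": [0, 0, 0], "yaw": 0},
])

```text
time: 1.98
tool_pos: [0.5334, -0.0082, 0.2512]
orientation: [[-0.955, 0.296, -0.001], [0.296, 0.955, 0.0], [0.001, 0.0, -1.0]]
contact_force: [-0.4, 0.1, 0.2]
grip_width: 0.0484
gripper_force: 0.0
```

```bash
python3 - <<'E'
from h import *
s=r.get_state(); print(s['tool_pos']); snap('wrist','w1.png')
E
```

```text
[ 0.53341773 -0.00817805  0.25124917]
```

View pics/w1.png

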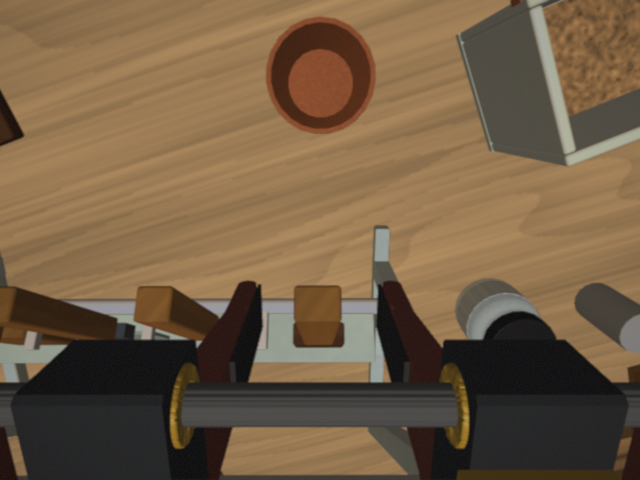

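```bash
python3 - <<'E'
from h import *
s=r.get_state(); o=np.array([.616,-.1732]);a=np.radians(-17.12);x=np.array([np.cos(a),np.sin(a)]);y=np.array([-x[1],x[0]])
print('tcp',(s['tool_pos'][:2]-o)@x,(s['tool_pos'][:2]-o)@y)
for n,p,z in [('lowedge',(318,286),.185),('upedge',(318,320),.196),('loop low',(155,287),.185)]:
    w=atz(ray('wrist',p,s),z)[:2]-o; print(n,w@x,w@y)
E
```

```text
tcp -0.12802906479464884 0.13404255664165526
lowedge -0.11404593683347478 0.13267498126906915
upedge -0.09900651034612395 0.13266835135364036
loop low -0.11359488835294752 0.04264986318361828
```

Request:
drive_tool([
  {"hand": 0.1, "travel": [-0.5, -0.04, 0.4], "yaw": 0},
  {"hand": 0.1, "travel": [0, 0, 0.7], "yaw": 0},
  {"hand": 0.1, "travel": [0, 0, 0.6], "yaw": 0},
  {"hand": 0.1, "travel": [0, 0, 0.4], "yaw": 0},
  {"hand": 0.1, "travel": [0, 0, 0], "yaw": 0},
])

```text
time: 2.45
tool_pos: [0.5454, -0.0117, 0.1862]
orientation: [[-0.956, 0.292, -0.005], [0.292, 0.956, 0.0], [0.005, -0.001, -1.0]]
contact_force: [-0.3, -0.2, -0.2]
grip_width: 0.0482
gripper_force: 0.0
```

Request:
drive_tool([
  {"hand": 0.1, "travel": [-0.05, 0, 0.3], "yaw": 0},
  {"hand": 0.1, "travel": [0, 0, 0.2], "yaw": 0},
  {"hand": 0.1, "travel": [0, 0, 0], "yaw": 0},
])

```text
time: 2.7
tool_pos: [0.5488, -0.0133, 0.1731]
orientation: [[-0.956, 0.293, -0.001], [0.293, 0.956, 0.0], [0.001, -0.0, -1.0]]
contact_force: [-0.7, 0.8, 0.7]
grip_width: 0.0483
gripper_force: 0.0
```

Request:
drive_tool([
  {"hand": -1, "travel": [0, 0, 0], "yaw": 0},
  {"hand": -1, "travel": [0, 0, 0], "yaw": 0},
  {"hand": -1, "travel": [0, 0, 0], "yaw": 0},
  {"hand": -1, "travel": [0, 0, 0], "yaw": 0},
  {"hand": -1, "travel": [0, 0, 0], "yaw": 0},
], force=40)

```text
time: 3.12
tool_pos: [0.5494, -0.014, 0.1741]
orientation: [[-0.956, 0.294, 0.001], [0.294, 0.956, 0.0], [-0.001, 0.0, -1.0]]
contact_force: [0.7, -0.8, 3.1]
grip_width: 0.0257
gripper_force: 40.0
```

Request:
drive_tool([
  {"hand": -1, "travel": [0, 0, 0], "yaw": 0},
  {"hand": -1, "travel": [0.11, 0, -0.16], "yaw": 0},
  {"hand": -1, "travel": [0.23, 0, -0.33], "yaw": 0},
  {"hand": -1, "travel": [0.23, 0, -0.33], "yaw": 0},
  {"hand": -1, "travel": [0.23, 0, -0.33], "yaw": 0},
])

```text
time: 3.53
tool_pos: [0.5255, -0.0067, 0.2093]
orientation: [[-0.956, 0.294, 0.0], [0.294, 0.956, -0.0], [-0.0, 0.0, -1.0]]
contact_force: [0.2, 0.5, -0.7]
grip_width: 0.0256
gripper_force: 40.0
```

Request:
drive_tool([
  {"hand": -1, "travel": [0.46, 0, -0.66], "yaw": 0},
  {"hand": -1, "travel": [0.57, 0, -0.82], "yaw": 0},
  {"hand": -1, "travel": [0.57, 0, -0.82], "yaw": 0},
  {"hand": -1, "travel": [0.57, 0, -0.82], "yaw": 0},
  {"hand": -1, "travel": [0.46, 0, -0.66], "yaw": 0},
])

```text
time: 3.95
tool_pos: [0.4485, 0.0168, 0.3238]
orientation: [[-0.956, 0.294, 0.0], [0.294, 0.956, 0.0], [0.0, 0.0, -1.0]]
contact_force: [0.3, 0.9, -0.7]
grip_width: 0.0257
gripper_force: 40.0
```

Request:
drive_tool([
  {"hand": -1, "travel": [0, 0, 0], "yaw": 0},
  {"hand": -1, "travel": [0, 0, 0], "yaw": 0},
])

```text
time: 4.12
tool_pos: [0.4503, 0.0166, 0.323]
orientation: [[-0.956, 0.294, 0.003], [0.294, 0.956, 0.0], [-0.003, 0.001, -1.0]]
contact_force: [0.3, 0.3, -1.2]
grip_width: 0.0256
gripper_force: 40.0
```

```bash
python3 - <<'E'
from h import *
s=r.get_state(); print(s['tool_pos'],s['contact_force'],s['torque'])
im=snap('scene','s2.png'); cv2.imwrite('pics/s2c.png',cv2.resize(cv2.imread('pics/s2.png')[130:430,190:590],None,fx=2,fy=2))
E
```

```text
[0.45025617 0.01659853 0.32295219] [ 0.31818357  0.34908908 -1.17412128] [0.01202694 0.10192175 0.00297117]
```

View pics/s2c.png

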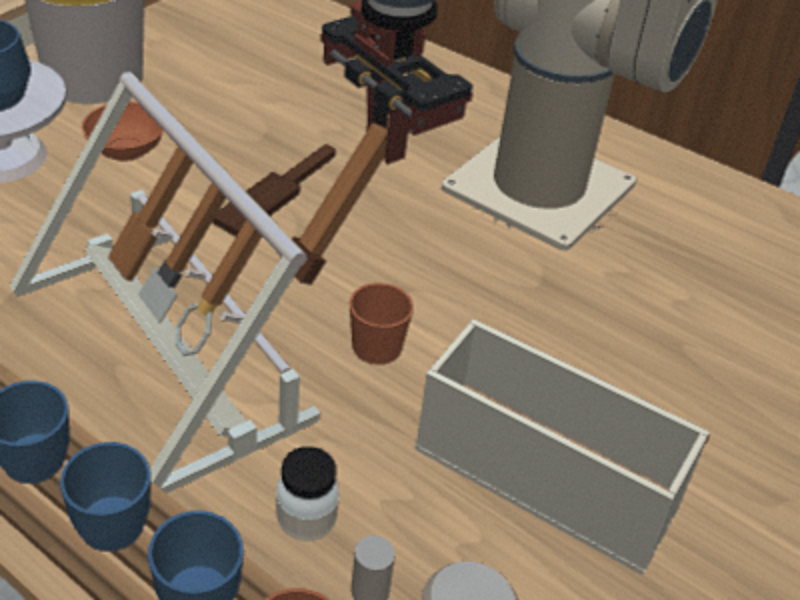

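Request:
drive_tool([
  {"hand": -1, "travel": [0.3, 0.6, 0], "yaw": -0.88},
  {"hand": -1, "travel": [0.3, 0.8, 0], "yaw": -0.88},
  {"hand": -1, "travel": [0.2, 0.9, 0], "yaw": -0.88},
  {"hand": -1, "travel": [0.2, 0.9, 0], "yaw": -0.88},
  {"hand": -1, "travel": [0.1, 1, 0], "yaw": 0},
])

```text
time: 4.58
tool_pos: [0.4296, 0.1464, 0.3199]
orientation: [[-0.997, -0.074, -0.003], [-0.074, 0.997, -0.001], [0.003, -0.001, -1.0]]
contact_force: [1.5, -0.4, -0.9]
grip_width: 0.0258
gripper_force: 40.0
```

Request:
drive_tool([
  {"hand": -1, "travel": [0, 1, 0], "yaw": 0},
  {"hand": -1, "travel": [0, 1, 0], "yaw": 0},
  {"hand": -1, "travel": [0, 1, 0], "yaw": 0},
  {"hand": -1, "travel": [0, 1, 0], "yaw": 0},
  {"hand": -1, "travel": [0, 1, 0], "yaw": 0},
])

```text
time: 5.0
tool_pos: [0.4192, 0.2966, 0.3196]
orientation: [[-0.998, -0.07, -0.003], [-0.07, 0.998, -0.002], [0.003, -0.002, -1.0]]
contact_force: [-0.3, -0.6, -0.9]
grip_width: 0.0257
gripper_force: 40.0
```

Request:
drive_tool([
  {"hand": -1, "travel": [0, 1, 0], "yaw": 0},
  {"hand": -1, "travel": [0, 1, 0], "yaw": 0},
  {"hand": -1, "travel": [0, 0.5, 0], "yaw": 0},
  {"hand": -1, "travel": [0, 0, 0], "yaw": 0},
  {"hand": -1, "travel": [0, 0, 0], "yaw": 0},
])

```text
time: 5.42
tool_pos: [0.4141, 0.37, 0.3199]
orientation: [[-0.997, -0.071, -0.002], [-0.071, 0.997, -0.002], [0.002, -0.002, -1.0]]
contact_force: [-0.1, 0.2, -0.8]
grip_width: 0.0257
gripper_force: 40.0
```

Request:
drive_tool([
  {"hand": -1, "travel": [0.7, -0.16, 0], "yaw": 0},
  {"hand": -1, "travel": [0.44, 0, 0.2], "yaw": 0},
  {"hand": -1, "travel": [0, 0, 0.5], "yaw": 0},
  {"hand": -1, "travel": [0, 0, 0.5], "yaw": 0},
  {"hand": -1, "travel": [0, 0, 0], "yaw": 0},
])

```text
time: 5.83
tool_pos: [0.3795, 0.3603, 0.2828]
orientation: [[-0.998, -0.069, -0.004], [-0.069, 0.998, -0.004], [0.004, -0.004, -1.0]]
contact_force: [-0.4, -0.1, -1.7]
grip_width: 0.0259
gripper_force: 40.0
```

Request:
drive_tool([
  {"hand": -1, "travel": [0, 0, 0.5], "yaw": 0},
  {"hand": -1, "travel": [0, 0, 0.6], "yaw": 0},
  {"hand": -1, "travel": [0, 0, 0.5], "yaw": 0},
  {"hand": -1, "travel": [0, 0, 0.3], "yaw": 0},
  {"hand": -1, "travel": [0, 0, 0], "yaw": 0},
])

```text
time: 6.25
tool_pos: [0.3802, 0.3616, 0.2271]
orientation: [[-0.998, -0.069, -0.003], [-0.069, 0.998, -0.003], [0.003, -0.002, -1.0]]
contact_force: [0.1, -0.6, -0.6]
grip_width: 0.0258
gripper_force: 40.0
```

Request:
drive_tool([
  {"hand": -1, "travel": [0, 0, 0.2], "yaw": 0},
  {"hand": -1, "travel": [0, 0, 0.15], "yaw": 0},
  {"hand": -1, "travel": [0, 0, 0], "yaw": 0},
  {"hand": -1, "travel": [0, 0, 0], "yaw": 0},
], force=20)

```text
time: 6.58
tool_pos: [0.3808, 0.3632, 0.2184]
orientation: [[-0.998, -0.07, 0.0], [-0.07, 0.998, 0.0], [-0.0, 0.0, -1.0]]
contact_force: [-0.4, 0.5, -0.6]
grip_width: 0.0255
gripper_force: 20.0
```

Request:
drive_tool([
  {"hand": -1, "travel": [0, 0, 0.25], "yaw": 0},
  {"hand": -1, "travel": [0, 0, 0.25], "yaw": 0},
  {"hand": -1, "travel": [0, 0, 0.15], "yaw": 0},
  {"hand": -1, "travel": [0, 0, 0], "yaw": 0},
])

```text
time: 6.92
tool_pos: [0.38, 0.3625, 0.1972]
orientation: [[-0.998, -0.07, -0.002], [-0.07, 0.998, -0.002], [0.002, -0.002, -1.0]]
contact_force: [0.3, 0.3, -1.3]
grip_width: 0.0258
gripper_force: 20.0
```

Request:
drive_tool([
  {"hand": -1, "travel": [0, 0, 0.07], "yaw": 0},
  {"hand": -1, "travel": [0, 0, 0.07], "yaw": 0},
  {"hand": -1, "travel": [0, 0, 0], "yaw": 0},
])

```text
time: 7.17
tool_pos: [0.3806, 0.3631, 0.194]
orientation: [[-0.998, -0.07, -0.0], [-0.07, 0.998, -0.0], [0.0, -0.0, -1.0]]
contact_force: [-0.2, -1.1, -1.4]
grip_width: 0.0258
gripper_force: 20.0
```

Request:
drive_tool([
  {"hand": -1, "travel": [0, 0, 0.07], "yaw": 0},
  {"hand": -1, "travel": [0, 0, 0.07], "yaw": 0},
  {"hand": -1, "travel": [0, 0, 0], "yaw": 0},
])

```text
time: 7.42
tool_pos: [0.3806, 0.363, 0.1899]
orientation: [[-0.998, -0.07, -0.0], [-0.07, 0.998, -0.0], [0.0, -0.0, -1.0]]
contact_force: [-0.9, 0.2, -2.0]
grip_width: 0.0259
gripper_force: 20.0
```

Request:
drive_tool([
  {"hand": -1, "travel": [0, 0, 0.07], "yaw": 0},
  {"hand": -1, "travel": [0, 0, 0.07], "yaw": 0},
  {"hand": -1, "travel": [0, 0, 0], "yaw": 0},
])

```text
time: 7.67
tool_pos: [0.3805, 0.3629, 0.1856]
orientation: [[-0.998, -0.07, -0.0], [-0.07, 0.998, -0.0], [0.0, -0.0, -1.0]]
contact_force: [0.0, 0.5, -0.3]
grip_width: 0.0262
gripper_force: 20.0
```

Request:
drive_tool([
  {"hand": -1, "travel": [0, 0, 0.07], "yaw": 0},
  {"hand": -1, "travel": [0, 0, 0.07], "yaw": 0},
  {"hand": -1, "travel": [0, 0, 0], "yaw": 0},
])

```text
time: 7.92
tool_pos: [0.3811, 0.3633, 0.1817]
orientation: [[-0.998, -0.07, 0.001], [-0.07, 0.998, 0.0], [-0.001, 0.0, -1.0]]
contact_force: [2.2, 0.0, -1.0]
grip_width: 0.0257
gripper_force: 20.0
```

Request:
drive_tool([
  {"hand": -1, "travel": [0, 0, 0.07], "yaw": 0},
  {"hand": -1, "travel": [0, 0, 0.05], "yaw": 0},
  {"hand": -1, "travel": [0, 0, 0], "yaw": 0},
])

```text
time: 8.17
tool_pos: [0.3815, 0.3636, 0.1785]
orientation: [[-0.998, -0.07, 0.002], [-0.07, 0.998, 0.001], [-0.002, 0.001, -1.0]]
contact_force: [4.0, 0.1, 1.3]
grip_width: 0.0256
gripper_force: 20.0
```

```bash
python3 - <<'E'
from h import *
s=r.get_state(); print(s['tool_pos'],s['contact_force'],s['torque'])
snap('scene','s3.png'); snap('wrist','w3.png')
cv2.imwrite('pics/s3c.png',cv2.hconcat([cv2.resize(cv2.imread('pics/s3.png')[200:420,370:570],None,fx=2,fy=2),cv2.resize(cv2.imread('pics/w3.png'),(400,440))]))
E
```

```text
[0.38148071 0.36362744 0.17846507] [3.98155687 0.05511034 1.26909854] [ 0.14271728 -0.72432738 -0.00981638]
```

View pics/s3c.png

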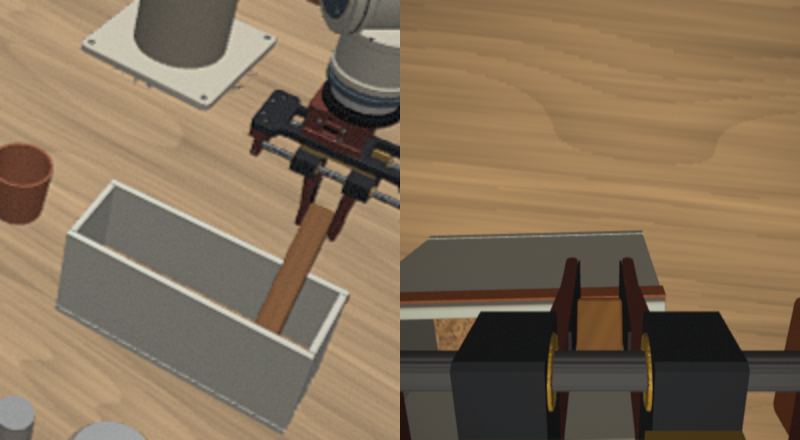

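Request:
drive_tool([
  {"hand": -1, "travel": [-0.15, 0, 0], "yaw": 0},
  {"hand": -1, "travel": [-0.15, 0, 0], "yaw": 0},
  {"hand": -1, "travel": [0, 0, 0], "yaw": 0},
])

```text
time: 8.52
tool_pos: [0.3895, 0.3633, 0.1776]
orientation: [[-0.998, -0.069, -0.002], [-0.069, 0.998, -0.001], [0.002, -0.001, -1.0]]
contact_force: [-1.0, 0.7, -1.2]
grip_width: 0.0261
gripper_force: 20.0
```

Request:
drive_tool([
  {"hand": -1, "travel": [0, 0, 0.07], "yaw": 0},
  {"hand": -1, "travel": [0, 0, 0.07], "yaw": 0},
  {"hand": -1, "travel": [0, 0, 0], "yaw": 0},
])

```text
time: 8.77
tool_pos: [0.3881, 0.3635, 0.1742]
orientation: [[-0.998, -0.07, -0.003], [-0.07, 0.998, -0.001], [0.003, -0.001, -1.0]]
contact_force: [-8.0, -1.2, 12.5]
grip_width: 0.0262
gripper_force: 20.0
```

Request:
drive_tool([
  {"hand": -1, "travel": [0, 0, 0], "yaw": 0},
  {"hand": -1, "travel": [0, 0, 0], "yaw": 0},
  {"hand": -1, "travel": [0.1, 0, 0], "yaw": 0},
  {"hand": -1, "travel": [0.1, 0, 0], "yaw": 0},
  {"hand": -1, "travel": [0, 0, 0], "yaw": 0},
], force=4)

```text
time: 9.18
tool_pos: [0.3834, 0.3633, 0.1738]
orientation: [[-0.998, -0.07, 0.0], [-0.07, 0.998, 0.0], [-0.0, 0.0, -1.0]]
contact_force: [1.4, 0.2, -0.4]
grip_width: 0.0262
gripper_force: 4.0
```

Request:
drive_tool([
  {"hand": -0.2, "travel": [0, 0, 0], "yaw": 0},
  {"hand": -0.1, "travel": [0, 0, 0], "yaw": 0},
  {"hand": 0.0, "travel": [0, 0, 0], "yaw": 0},
  {"hand": 0.1, "travel": [0, 0, 0], "yaw": 0},
  {"hand": 0.1, "travel": [0, 0, 0], "yaw": 0},
])

```text
time: 9.6
tool_pos: [0.3837, 0.3633, 0.1739]
orientation: [[-0.998, -0.07, -0.0], [-0.07, 0.998, -0.0], [0.0, -0.0, -1.0]]
contact_force: [-0.2, -0.2, 0.2]
grip_width: 0.0479
gripper_force: 0.0
```

Request:
drive_tool([
  {"hand": 0.1, "travel": [0, 0, -0.3], "yaw": 0},
  {"hand": 0.1, "travel": [0, 0, -0.8], "yaw": 0},
  {"hand": 0.1, "travel": [0, 0, -1], "yaw": 0},
  {"hand": 0.1, "travel": [0, 0, -0.8], "yaw": 0},
  {"hand": 0.1, "travel": [0, 0, 0], "yaw": 0},
], force=40)

```text
time: 10.02
tool_pos: [0.3858, 0.3652, 0.2665]
orientation: [[-0.998, -0.07, 0.006], [-0.07, 0.998, 0.006], [-0.007, 0.005, -1.0]]
contact_force: [0.4, 0.7, 0.5]
grip_width: 0.048
gripper_force: 0.0
```

```bash
python3 - <<'E'
from h import *
s=r.get_state(); print(s['tool_pos'],s['contact_force'])
snap('scene','s4.png'); snap('top','t4.png')
cv2.imwrite('pics/s4c.png',cv2.hconcat([cv2.resize(cv2.imread('pics/s4.png')[240:420,370:570],(400,360)),cv2.resize(cv2.imread('pics/t4.png')[200:300,90:230],(400,360))]))
E
```

```text
[0.38575632 0.36520032 0.26648626] [0.41484153 0.65757856 0.48535262]
```

View pics/s4c.png

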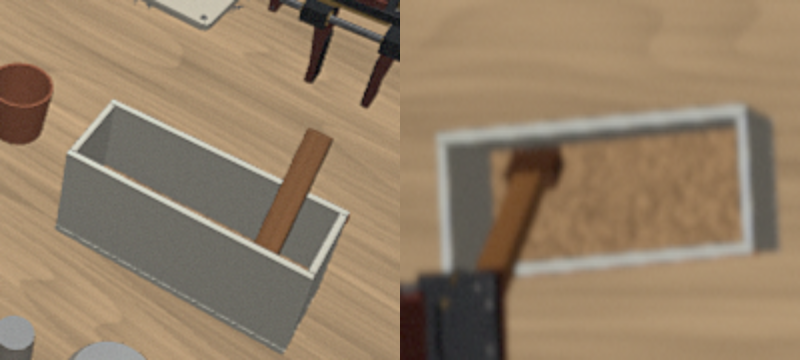

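Request:
drive_tool([
  {"hand": 0.1, "travel": [0, -0.7, 0], "yaw": 0.88},
  {"hand": 0.1, "travel": [0, -0.9, 0], "yaw": 0.88},
  {"hand": 0.1, "travel": [0, -0.9, 0], "yaw": 0.88},
  {"hand": 0.1, "travel": [0, -0.9, 0], "yaw": 0.88},
  {"hand": 0.1, "travel": [-0.9, -0.9, 0], "yaw": 0},
])

```text
time: 10.53
tool_pos: [0.3902, 0.227, 0.2594]
orientation: [[-0.955, 0.297, -0.005], [0.297, 0.955, -0.002], [0.004, -0.003, -1.0]]
contact_force: [0.0, 0.8, -0.1]
grip_width: 0.0486
gripper_force: 0.0
```

Request:
drive_tool([
  {"hand": 0.1, "travel": [-0.9, -0.9, 0], "yaw": 0},
  {"hand": 0.1, "travel": [-0.9, -0.9, 0], "yaw": 0},
  {"hand": 0.1, "travel": [-0.9, -0.9, 0], "yaw": 0},
  {"hand": 0.1, "travel": [-0.9, -0.9, 0], "yaw": 0},
  {"hand": 0.1, "travel": [-0.9, -0.9, 0], "yaw": 0},
])

```text
time: 10.95
tool_pos: [0.4828, 0.0577, 0.2598]
orientation: [[-0.956, 0.294, -0.002], [0.294, 0.956, -0.0], [0.002, -0.001, -1.0]]
contact_force: [0.8, 0.1, 0.8]
grip_width: 0.0482
gripper_force: 0.0
```

Request:
drive_tool([
  {"hand": 0.1, "travel": [-0.5, -0.9, 0], "yaw": 0},
  {"hand": 0.1, "travel": [-0.5, -0.9, 0], "yaw": 0},
  {"hand": 0.1, "travel": [0, 0, 0], "yaw": 0},
  {"hand": 0.1, "travel": [0, 0, 0], "yaw": 0},
])

```text
time: 11.28
tool_pos: [0.4952, -0.0019, 0.2597]
orientation: [[-0.955, 0.297, -0.003], [0.297, 0.955, 0.0], [0.003, -0.0, -1.0]]
contact_force: [-0.9, 0.3, 0.7]
grip_width: 0.0482
gripper_force: 0.0
```

Request:
drive_tool([
  {"hand": 0.1, "travel": [-0.5, -0.9, 0], "yaw": 0},
  {"hand": 0.1, "travel": [-0.5, -0.9, 0], "yaw": 0},
  {"hand": 0.1, "travel": [-0.5, -0.9, 0.2], "yaw": 0},
  {"hand": 0.1, "travel": [-0.25, -0.13, 0.2], "yaw": 0},
  {"hand": 0.1, "travel": [0, 0, 0], "yaw": 0},
])

```text
time: 11.7
tool_pos: [0.5209, -0.0974, 0.2473]
orientation: [[-0.955, 0.296, -0.002], [0.296, 0.955, 0.001], [0.002, 0.0, -1.0]]
contact_force: [1.1, 0.6, 0.3]
grip_width: 0.048
gripper_force: 0.0
```

Request:
drive_tool([
  {"hand": 0.1, "travel": [0, 0, 0.3], "yaw": 0},
  {"hand": 0.1, "travel": [0, 0, 0.1], "yaw": 0},
  {"hand": 0.1, "travel": [0, 0, 0], "yaw": 0},
])

```text
time: 11.95
tool_pos: [0.52, -0.0957, 0.2357]
orientation: [[-0.956, 0.293, -0.003], [0.293, 0.956, 0.001], [0.003, -0.0, -1.0]]
contact_force: [-0.7, -0.6, 0.3]
grip_width: 0.0485
gripper_force: 0.0
```

```bash
python3 - <<'E'
from h import *
s=r.get_state(); print(s['tool_pos']); snap('wrist','w5.png')
o=np.array([.616,-.1732]);a=np.radians(-17.12);x=np.array([np.cos(a),np.sin(a)]);y=np.array([-x[1],x[0]])
print('tcp',(s['tool_pos'][:2]-o)@x,(s['tool_pos'][:2]-o)@y)
im=cv2.imread('pics/w5.png')
# row profile on end face
g=im.astype(int)
for rr in (300,310,320): print(rr,[tuple(g[rr,c]) for c in range(270,372,6)])
E
```

```text
[ 0.52001819 -0.09567591  0.23574119]
tcp -0.11454995385296464 0.04583447590086665
300 [(np.int64(157), np.int64(149), np.int64(151)), (np.int64(157), np.int64(149), np.int64(150)), (np.int64(157), np.int64(150), np.int64(150)), (np.int64(156), np.int64(147), np.int64(148)), (np.int64(58), np.int64(78), np.int64(111)), (np.int64(40), np.int64(78), np.int64(115)), (np.int64(41), np.int64(78), np.int64(114)), (np.int64(39), np.int64(78), np.int64(114)), (np.int64(40), np.int64(82), np.int64(122)), (np.int64(41), np.int64(83), np.int64(122)), (np.int64(37), np.int64(72), np.int64(108)), (np.int64(158), np.int64(149), np.int64(150)), (np.int64(157), np.int64(149), np.int64(149)), (np.int64(157), np.int64(149), np.int64(150)), (np.int64(157), np.int64(148), np.int64(149)), (np.int64(157), np.int64(149), np.int64(149)), (np.int64(157), np.int64(149), np.int64(149))]
310 [(np.int64(136), np.int64(150), np.int64(145)), (np.int64(136), np.int64(150), np.int64(144)), (np.int64(137), np.int64(150), np.int64(144)), (np.int64(135), np.int64(150), np.int64(143)), (np.int64(55), np.int64(82), np.in
[... 650 characters left out ...]
nt64(150)), (np.int64(144), np.int64(158), np.int64(150)), (np.int64(144), np.int64(157), np.int64(150)), (np.int64(144), np.int64(159), np.int64(151)), (np.int64(28), np.int64(64), np.int64(98)), (np.int64(28), np.int64(62), np.int64(98)), (np.int64(32), np.int64(67), np.int64(105)), (np.int64(31), np.int64(64), np.int64(101)), (np.int64(33), np.int64(63), np.int64(97)), (np.int64(55), np.int64(72), np.int64(91)), (np.int64(142), np.int64(155), np.int64(148)), (np.int64(140), np.int64(154), np.int64(147)), (np.int64(141), np.int64(154), np.int64(147)), (np.int64(139), np.int64(153), np.int64(146)), (np.int64(138), np.int64(151), np.int64(143)), (np.int64(139), np.int64(151), np.int64(145))]
```

Request:
drive_tool([
  {"hand": 0.1, "travel": [-0.1, -0.08, 0.5], "yaw": 0},
  {"hand": 0.1, "travel": [0, 0, 0.6], "yaw": 0},
  {"hand": 0.1, "travel": [0, 0, 0.6], "yaw": 0},
  {"hand": 0.1, "travel": [0, 0, 0.4], "yaw": 0},
  {"hand": 0.1, "travel": [0, 0, 0], "yaw": 0},
])

```text
time: 12.42
tool_pos: [0.5217, -0.0994, 0.172]
orientation: [[-0.956, 0.293, -0.004], [0.293, 0.956, 0.001], [0.004, -0.0, -1.0]]
contact_force: [-0.5, -0.2, -0.5]
grip_width: 0.0484
gripper_force: 0.0
```

Request:
drive_tool([
  {"hand": 0.1, "travel": [0, 0, 0], "yaw": 0},
])

```text
time: 12.5
tool_pos: [0.523, -0.0999, 0.1739]
orientation: [[-0.956, 0.293, -0.001], [0.293, 0.956, 0.0], [0.001, -0.0, -1.0]]
contact_force: [-0.9, -0.3, 0.2]
grip_width: 0.0481
gripper_force: 0.0
```

Request:
drive_tool([
  {"hand": -1, "travel": [0, 0, 0], "yaw": 0},
  {"hand": -1, "travel": [0, 0, 0], "yaw": 0},
  {"hand": -1, "travel": [0, 0, 0], "yaw": 0},
  {"hand": -1, "travel": [0, 0, 0], "yaw": 0},
  {"hand": -1, "travel": [0, 0, 0], "yaw": 0},
])

```text
time: 12.92
tool_pos: [0.5235, -0.1006, 0.1745]
orientation: [[-0.956, 0.294, 0.001], [0.294, 0.956, -0.0], [-0.001, 0.0, -1.0]]
contact_force: [0.5, 1.4, 1.8]
grip_width: 0.0199
gripper_force: 40.0
```

Request:
drive_tool([
  {"hand": -1, "travel": [0, 0, 0], "yaw": 0},
  {"hand": -1, "travel": [0.11, 0, -0.16], "yaw": 0},
  {"hand": -1, "travel": [0.23, 0, -0.33], "yaw": 0},
  {"hand": -1, "travel": [0.34, 0, -0.49], "yaw": 0},
  {"hand": -1, "travel": [0.46, 0, -0.66], "yaw": 0},
])

```text
time: 13.33
tool_pos: [0.4893, -0.0902, 0.2232]
orientation: [[-0.956, 0.294, -0.003], [0.294, 0.956, 0.001], [0.003, -0.0, -1.0]]
contact_force: [-0.0, 0.1, -0.6]
grip_width: 0.0196
gripper_force: 40.0
```

Request:
drive_tool([
  {"hand": -1, "travel": [0.57, 0, -0.82], "yaw": 0},
  {"hand": -1, "travel": [0.57, 0, -0.82], "yaw": 0},
  {"hand": -1, "travel": [0.57, 0, -0.82], "yaw": 0},
  {"hand": -1, "travel": [0.5, 0, -0.72], "yaw": 0},
  {"hand": -1, "travel": [0, 0, 0], "yaw": 0},
])

```text
time: 13.75
tool_pos: [0.4261, -0.0705, 0.3227]
orientation: [[-0.956, 0.294, 0.005], [0.294, 0.956, -0.001], [-0.005, 0.001, -1.0]]
contact_force: [1.1, -0.2, -0.9]
grip_width: 0.0195
gripper_force: 40.0
```

Request:
drive_tool([
  {"hand": -1, "travel": [0.3, 0.6, 0], "yaw": -0.88},
  {"hand": -1, "travel": [0.3, 0.8, 0], "yaw": -0.88},
  {"hand": -1, "travel": [0.2, 0.9, 0], "yaw": -0.88},
  {"hand": -1, "travel": [0.1, 0.9, 0], "yaw": -0.88},
  {"hand": -1, "travel": [0, 1, 0], "yaw": 0},
])

```text
time: 14.17
tool_pos: [0.4117, 0.0594, 0.3182]
orientation: [[-0.997, -0.074, -0.001], [-0.074, 0.997, -0.0], [0.001, -0.0, -1.0]]
contact_force: [0.5, 0.1, -1.1]
grip_width: 0.0195
gripper_force: 40.0
```

Request:
drive_tool([
  {"hand": -1, "travel": [0, 1, 0], "yaw": 0},
  {"hand": -1, "travel": [0, 1, 0], "yaw": 0},
  {"hand": -1, "travel": [0, 1, 0], "yaw": 0},
  {"hand": -1, "travel": [0, 1, 0], "yaw": 0},
  {"hand": -1, "travel": [0, 1, 0], "yaw": 0},
])

```text
time: 14.58
tool_pos: [0.4013, 0.2095, 0.3181]
orientation: [[-0.998, -0.07, -0.001], [-0.07, 0.998, -0.001], [0.001, -0.0, -1.0]]
contact_force: [0.2, -0.5, 0.0]
grip_width: 0.0197
gripper_force: 40.0
```

Request:
drive_tool([
  {"hand": -1, "travel": [0, 1, 0], "yaw": 0},
  {"hand": -1, "travel": [0, 0.9, 0], "yaw": 0},
  {"hand": -1, "travel": [0, 0.4, 0], "yaw": 0},
  {"hand": -1, "travel": [0, 0, 0], "yaw": 0},
  {"hand": -1, "travel": [0, 0, 0], "yaw": 0},
])

```text
time: 15.0
tool_pos: [0.3969, 0.2768, 0.3179]
orientation: [[-0.997, -0.071, -0.001], [-0.071, 0.997, -0.001], [0.001, -0.001, -1.0]]
contact_force: [0.4, -0.1, -0.9]
grip_width: 0.0197
gripper_force: 40.0
```

Request:
drive_tool([
  {"hand": -1, "travel": [0.06, 0.06, 0.5], "yaw": 0},
  {"hand": -1, "travel": [0, 0, 0.8], "yaw": 0},
  {"hand": -1, "travel": [0, 0, 0.8], "yaw": 0},
  {"hand": -1, "travel": [0, 0, 0.5], "yaw": 0},
  {"hand": -1, "travel": [0, 0, 0], "yaw": 0},
])

```text
time: 15.42
tool_pos: [0.3937, 0.276, 0.2376]
orientation: [[-0.998, -0.068, -0.005], [-0.068, 0.998, -0.004], [0.005, -0.003, -1.0]]
contact_force: [-0.3, -0.1, -1.7]
grip_width: 0.0198
gripper_force: 40.0
```

Request:
drive_tool([
  {"hand": -1, "travel": [0, 0, 0.4], "yaw": 0},
  {"hand": -1, "travel": [0, 0, 0.4], "yaw": 0},
  {"hand": -1, "travel": [0, 0, 0.3], "yaw": 0},
  {"hand": -1, "travel": [0, 0, 0.2], "yaw": 0},
  {"hand": -1, "travel": [0, 0, 0], "yaw": 0},
], force=20)

```text
time: 15.83
tool_pos: [0.3951, 0.278, 0.201]
orientation: [[-0.998, -0.069, -0.001], [-0.069, 0.998, -0.001], [0.001, -0.001, -1.0]]
contact_force: [-0.6, 0.7, -0.8]
grip_width: 0.0197
gripper_force: 20.0
```

Request:
drive_tool([
  {"hand": -1, "travel": [0, 0, 0.07], "yaw": 0},
  {"hand": -1, "travel": [0, 0, 0.07], "yaw": 0},
  {"hand": -1, "travel": [0, 0, 0], "yaw": 0},
])

```text
time: 16.08
tool_pos: [0.3955, 0.2789, 0.1975]
orientation: [[-0.998, -0.07, 0.0], [-0.07, 0.998, 0.0], [-0.0, 0.0, -1.0]]
contact_force: [-0.4, -0.5, -1.0]
grip_width: 0.0199
gripper_force: 20.0
```

Request:
drive_tool([
  {"hand": -1, "travel": [0, 0, 0.07], "yaw": 0},
  {"hand": -1, "travel": [0, 0, 0.07], "yaw": 0},
  {"hand": -1, "travel": [0, 0, 0], "yaw": 0},
])

```text
time: 16.33
tool_pos: [0.3952, 0.2788, 0.1929]
orientation: [[-0.998, -0.07, -0.0], [-0.07, 0.998, -0.0], [0.0, -0.0, -1.0]]
contact_force: [0.7, 0.2, -1.6]
grip_width: 0.02
gripper_force: 20.0
```

Request:
drive_tool([
  {"hand": -1, "travel": [0, 0, 0.1], "yaw": 0},
  {"hand": -1, "travel": [0, 0, 0.1], "yaw": 0},
  {"hand": -1, "travel": [0, 0, 0.1], "yaw": 0},
  {"hand": -1, "travel": [0, 0, 0], "yaw": 0},
])

```text
time: 16.67
tool_pos: [0.395, 0.2786, 0.1835]
orientation: [[-0.998, -0.07, -0.001], [-0.07, 0.998, -0.001], [0.001, -0.001, -1.0]]
contact_force: [-0.4, 0.5, -1.1]
grip_width: 0.02
gripper_force: 20.0
```

Request:
drive_tool([
  {"hand": -1, "travel": [0, 0, 0.07], "yaw": 0},
  {"hand": -1, "travel": [0, 0, 0.07], "yaw": 0},
  {"hand": -1, "travel": [0, 0, 0], "yaw": 0},
])

```text
time: 16.92
tool_pos: [0.3952, 0.2787, 0.1796]
orientation: [[-0.998, -0.07, -0.0], [-0.07, 0.998, -0.0], [0.001, -0.0, -1.0]]
contact_force: [0.4, 0.1, -0.7]
grip_width: 0.0199
gripper_force: 20.0
```

Request:
drive_tool([
  {"hand": -1, "travel": [0, 0, 0.07], "yaw": 0},
  {"hand": -1, "travel": [0, 0, 0], "yaw": 0},
])

```text
time: 17.08
tool_pos: [0.3953, 0.2788, 0.1776]
orientation: [[-0.998, -0.07, -0.0], [-0.07, 0.998, -0.0], [0.0, -0.0, -1.0]]
contact_force: [-0.0, 0.0, -0.4]
grip_width: 0.0198
gripper_force: 20.0
```

Request:
drive_tool([
  {"hand": -1, "travel": [0, 0, 0.07], "yaw": 0},
  {"hand": -1, "travel": [0, 0, 0.04], "yaw": 0},
  {"hand": -1, "travel": [0, 0, 0], "yaw": 0},
])

```text
time: 17.33
tool_pos: [0.3954, 0.2788, 0.1744]
orientation: [[-0.998, -0.07, -0.0], [-0.07, 0.998, -0.0], [0.0, -0.0, -1.0]]
contact_force: [0.6, -0.1, -0.8]
grip_width: 0.02
gripper_force: 20.0
```

Request:
drive_tool([
  {"hand": -1, "travel": [0, 0, 0.06], "yaw": 0},
  {"hand": -1, "travel": [0, 0, 0], "yaw": 0},
])

```text
time: 17.5
tool_pos: [0.3959, 0.279, 0.1729]
orientation: [[-0.998, -0.07, 0.001], [-0.07, 0.998, 0.0], [-0.001, 0.0, -1.0]]
contact_force: [1.9, -0.4, 0.6]
grip_width: 0.0198
gripper_force: 20.0
```

Request:
drive_tool([
  {"hand": -1, "travel": [-0.13, 0, 0], "yaw": 0},
  {"hand": -1, "travel": [0, 0, 0.06], "yaw": 0},
  {"hand": -1, "travel": [0, 0, 0], "yaw": 0},
])

```text
time: 17.75
tool_pos: [0.3994, 0.2792, 0.1709]
orientation: [[-0.998, -0.07, -0.0], [-0.07, 0.998, 0.0], [0.0, 0.0, -1.0]]
contact_force: [-0.5, 0.9, 1.7]
grip_width: 0.02
gripper_force: 20.0
```

Request:
drive_tool([
  {"hand": -1, "travel": [0, 0, 0.06], "yaw": 0},
  {"hand": -1, "travel": [0, 0, 0], "yaw": 0},
])

```text
time: 17.92
tool_pos: [0.3984, 0.279, 0.1694]
orientation: [[-0.998, -0.07, -0.002], [-0.07, 0.998, -0.0], [0.002, -0.0, -1.0]]
contact_force: [-5.5, 0.7, 8.9]
grip_width: 0.0195
gripper_force: 20.0
```

Request:
drive_tool([
  {"hand": -1, "travel": [0, 0, 0], "yaw": 0},
  {"hand": -1, "travel": [0, 0, 0], "yaw": 0},
  {"hand": -1, "travel": [0.08, 0, 0], "yaw": 0},
  {"hand": -1, "travel": [0.06, 0, 0], "yaw": 0},
  {"hand": -1, "travel": [0, 0, 0], "yaw": 0},
], force=4)

```text
time: 18.33
tool_pos: [0.3952, 0.2789, 0.1692]
orientation: [[-0.998, -0.07, 0.001], [-0.07, 0.998, 0.0], [-0.001, 0.0, -1.0]]
contact_force: [0.6, -0.0, 0.3]
grip_width: 0.0201
gripper_force: 4.0
```

Request:
drive_tool([
  {"hand": -0.3, "travel": [0, 0, 0], "yaw": 0},
  {"hand": -0.2, "travel": [0, 0, 0], "yaw": 0},
  {"hand": -0.1, "travel": [0, 0, 0], "yaw": 0},
  {"hand": 0.1, "travel": [0, 0, 0], "yaw": 0},
  {"hand": 0.1, "travel": [0, 0, 0], "yaw": 0},
])

```text
time: 18.75
tool_pos: [0.3951, 0.2788, 0.1691]
orientation: [[-0.998, -0.07, -0.0], [-0.07, 0.998, -0.0], [0.0, -0.0, -1.0]]
contact_force: [-0.0, -0.4, 0.4]
grip_width: 0.0473
gripper_force: 0.0
```

Request:
drive_tool([
  {"hand": 0.1, "travel": [0, 0, -0.3], "yaw": 0},
  {"hand": 0.1, "travel": [0, 0, -0.8], "yaw": 0},
  {"hand": 0.1, "travel": [0, 0, -1], "yaw": 0},
  {"hand": 0.1, "travel": [0, 0, -0.8], "yaw": 0},
  {"hand": 0.1, "travel": [0, 0, 0], "yaw": 0},
], force=40)

```text
time: 19.17
tool_pos: [0.3973, 0.2803, 0.2613]
orientation: [[-0.998, -0.07, 0.007], [-0.07, 0.998, 0.005], [-0.007, 0.004, -1.0]]
contact_force: [0.5, 0.6, -0.0]
grip_width: 0.0481
gripper_force: 0.0
```

Request:
drive_tool([
  {"hand": 0.1, "travel": [0, -0.7, 0], "yaw": 0.88},
  {"hand": 0.1, "travel": [0, -0.9, 0], "yaw": 0.88},
  {"hand": 0.1, "travel": [0, -0.9, 0], "yaw": 0.88},
  {"hand": 0.1, "travel": [0, -0.9, 0], "yaw": 0.88},
  {"hand": 0.1, "travel": [-0.9, -0.9, 0], "yaw": 0},
])

```text
time: 19.58
tool_pos: [0.402, 0.143, 0.2557]
orientation: [[-0.955, 0.297, -0.003], [0.297, 0.955, -0.0], [0.003, -0.001, -1.0]]
contact_force: [0.0, 0.6, -0.5]
grip_width: 0.0482
gripper_force: 0.0
```

Request:
drive_tool([
  {"hand": 0.1, "travel": [-0.9, -0.9, 0], "yaw": 0},
  {"hand": 0.1, "travel": [-0.9, -0.9, 0], "yaw": 0},
  {"hand": 0.1, "travel": [-0.9, -0.9, 0], "yaw": 0},
  {"hand": 0.1, "travel": [-0.9, -0.9, 0], "yaw": 0},
  {"hand": 0.1, "travel": [-0.5, -0.9, 0], "yaw": 0},
])

```text
time: 20.0
tool_pos: [0.4848, -0.0236, 0.2564]
orientation: [[-0.956, 0.295, 0.002], [0.295, 0.956, -0.0], [-0.002, 0.0, -1.0]]
contact_force: [-0.5, 1.1, 0.5]
grip_width: 0.0482
gripper_force: 0.0
```

Request:
drive_tool([
  {"hand": 0.1, "travel": [-0.4, -0.9, 0], "yaw": 0},
  {"hand": 0.1, "travel": [-0.4, -0.9, 0], "yaw": 0},
  {"hand": 0.1, "travel": [-0.2, -0.9, 0], "yaw": 0},
  {"hand": 0.1, "travel": [0, 0, 0], "yaw": 0},
  {"hand": 0.1, "travel": [0, 0, 0], "yaw": 0},
])

```text
time: 20.42
tool_pos: [0.4875, -0.1085, 0.256]
orientation: [[-0.955, 0.297, -0.001], [0.297, 0.955, 0.0], [0.001, 0.0, -1.0]]
contact_force: [-0.0, 0.9, -0.5]
grip_width: 0.0484
gripper_force: 0.0
```

Request:
drive_tool([
  {"hand": 0.1, "travel": [-0.4, -0.9, 0.2], "yaw": 0},
  {"hand": 0.1, "travel": [-0.4, -0.9, 0.2], "yaw": 0},
  {"hand": 0.1, "travel": [-0.2, -0.53, 0.2], "yaw": 0},
  {"hand": 0.1, "travel": [0, 0, 0.05], "yaw": 0},
  {"hand": 0.1, "travel": [0, 0, 0], "yaw": 0},
])

```text
time: 20.83
tool_pos: [0.4956, -0.1824, 0.236]
orientation: [[-0.956, 0.295, -0.001], [0.295, 0.956, 0.001], [0.002, 0.001, -1.0]]
contact_force: [-0.3, -0.0, 0.1]
grip_width: 0.0483
gripper_force: 0.0
```

```bash
python3 - <<'E'
from h import *
s=r.get_state(); print(s['tool_pos']); im=snap('wrist','w6.png')
o=np.array([.616,-.1732]);a=np.radians(-17.12);x=np.array([np.cos(a),np.sin(a)]);y=np.array([-x[1],x[0]])
print('tcp',(s['tool_pos'][:2]-o)@x,(s['tool_pos'][:2]-o)@y)
g=im.astype(int); m=(g[:,:,0]-g[:,:,2])>35
for rr in (294,300,306): c=np.where(m[rr,265:375])[0]+265; print(rr,c.min() if len(c) else 0,c.max() if len(c) else 0)
E
```

```text
[ 0.49558108 -0.18235803  0.23603536]
tcp -0.11238731540821624 -0.04420043159008121
294 307 341
300 307 340
306 268 373
```

Request:
drive_tool([
  {"hand": 0.1, "travel": [-0.04, 0.05, 0.5], "yaw": 0},
  {"hand": 0.1, "travel": [0, 0, 0.6], "yaw": 0},
  {"hand": 0.1, "travel": [0, 0, 0.6], "yaw": 0},
  {"hand": 0.1, "travel": [0, 0, 0.4], "yaw": 0},
  {"hand": 0.1, "travel": [0, 0, 0], "yaw": 0},
])

```text
time: 21.3
tool_pos: [0.4962, -0.1799, 0.1718]
orientation: [[-0.956, 0.293, -0.004], [0.292, 0.956, 0.002], [0.004, 0.001, -1.0]]
contact_force: [-1.3, 1.0, 0.0]
grip_width: 0.0479
gripper_force: 0.0
```

Request:
drive_tool([
  {"hand": 0.1, "travel": [0, 0, 0], "yaw": 0},
])

```text
time: 21.38
tool_pos: [0.4975, -0.1807, 0.1738]
orientation: [[-0.956, 0.293, -0.001], [0.293, 0.956, 0.001], [0.001, 0.0, -1.0]]
contact_force: [-0.2, 0.5, -0.9]
grip_width: 0.0483
gripper_force: 0.0
```

Request:
drive_tool([
  {"hand": -1, "travel": [0, 0, 0], "yaw": 0},
  {"hand": -1, "travel": [0, 0, 0], "yaw": 0},
  {"hand": -1, "travel": [0, 0, 0], "yaw": 0},
  {"hand": -1, "travel": [0, 0, 0], "yaw": 0},
  {"hand": -1, "travel": [0, 0, 0], "yaw": 0},
])

```text
time: 21.8
tool_pos: [0.4978, -0.1822, 0.1742]
orientation: [[-0.956, 0.294, 0.001], [0.294, 0.956, -0.0], [-0.001, -0.0, -1.0]]
contact_force: [-0.0, 0.9, 0.9]
grip_width: 0.0185
gripper_force: 0.2
```

Request:
drive_tool([
  {"hand": -1, "travel": [0, 0, 0], "yaw": 0},
  {"hand": -1, "travel": [0.11, 0, -0.16], "yaw": 0},
  {"hand": -1, "travel": [0.23, 0, -0.33], "yaw": 0},
  {"hand": -1, "travel": [0.34, 0, -0.49], "yaw": 0},
  {"hand": -1, "travel": [0.46, 0, -0.66], "yaw": 0},
])

```text
time: 22.22
tool_pos: [0.4636, -0.1717, 0.2229]
orientation: [[-0.956, 0.294, -0.002], [0.294, 0.956, 0.001], [0.003, 0.0, -1.0]]
contact_force: [-0.1, -0.1, -1.5]
grip_width: 0.0176
gripper_force: 40.0
```

Request:
drive_tool([
  {"hand": -1, "travel": [0.57, 0, -0.82], "yaw": 0},
  {"hand": -1, "travel": [0.57, 0, -0.82], "yaw": 0},
  {"hand": -1, "travel": [0.57, 0, -0.82], "yaw": 0},
  {"hand": -1, "travel": [0.5, 0, -0.72], "yaw": 0},
  {"hand": -1, "travel": [0, 0, 0], "yaw": 0},
])

```text
time: 22.63
tool_pos: [0.4004, -0.1523, 0.3225]
orientation: [[-0.956, 0.294, 0.005], [0.294, 0.956, -0.002], [-0.005, -0.001, -1.0]]
contact_force: [0.8, -0.1, -0.5]
grip_width: 0.0179
gripper_force: 40.0
```

Request:
drive_tool([
  {"hand": -1, "travel": [-0.1, 0.6, 0], "yaw": -0.88},
  {"hand": -1, "travel": [-0.1, 0.8, 0], "yaw": -0.88},
  {"hand": -1, "travel": [0, 0.9, 0], "yaw": -0.88},
  {"hand": -1, "travel": [0, 0.9, 0], "yaw": -0.88},
  {"hand": -1, "travel": [0, 1, 0], "yaw": 0},
])

```text
time: 23.05
tool_pos: [0.4189, -0.0288, 0.3178]
orientation: [[-0.997, -0.074, -0.001], [-0.074, 0.997, -0.0], [0.001, -0.0, -1.0]]
contact_force: [0.1, -0.2, -0.5]
grip_width: 0.0176
gripper_force: 40.0
```

Request:
drive_tool([
  {"hand": -1, "travel": [0, 1, 0], "yaw": 0},
  {"hand": -1, "travel": [0, 1, 0], "yaw": 0},
  {"hand": -1, "travel": [0, 1, 0], "yaw": 0},
  {"hand": -1, "travel": [0, 1, 0], "yaw": 0},
  {"hand": -1, "travel": [0, 1, 0], "yaw": 0},
])

```text
time: 23.47
tool_pos: [0.4078, 0.1213, 0.3179]
orientation: [[-0.998, -0.07, -0.001], [-0.07, 0.998, -0.0], [0.001, -0.0, -1.0]]
contact_force: [0.6, 0.3, -0.9]
grip_width: 0.0178
gripper_force: 40.0
```

Request:
drive_tool([
  {"hand": -1, "travel": [0, 1, 0], "yaw": 0},
  {"hand": -1, "travel": [0, 0.9, 0], "yaw": 0},
  {"hand": -1, "travel": [0, 0.4, 0], "yaw": 0},
  {"hand": -1, "travel": [0, 0, 0], "yaw": 0},
  {"hand": -1, "travel": [0, 0, 0], "yaw": 0},
])

```text
time: 23.88
tool_pos: [0.4033, 0.1889, 0.3177]
orientation: [[-0.997, -0.072, -0.001], [-0.072, 0.997, -0.001], [0.001, -0.001, -1.0]]
contact_force: [-0.6, -0.2, -1.1]
grip_width: 0.0179
gripper_force: 40.0
```

Request:
drive_tool([
  {"hand": -1, "travel": [0, 0.24, 0.3], "yaw": 0},
  {"hand": -1, "travel": [0, 0, 0.8], "yaw": 0},
  {"hand": -1, "travel": [0, 0, 0.8], "yaw": 0},
  {"hand": -1, "travel": [0, 0, 0.7], "yaw": 0},
  {"hand": -1, "travel": [0, 0, 0], "yaw": 0},
])

```text
time: 24.3
tool_pos: [0.4008, 0.1941, 0.2363]
orientation: [[-0.998, -0.068, -0.007], [-0.068, 0.998, -0.003], [0.007, -0.003, -1.0]]
contact_force: [-0.4, -0.3, -0.8]
grip_width: 0.0176
gripper_force: 40.0
```

Request:
drive_tool([
  {"hand": -1, "travel": [0, 0, 0.4], "yaw": 0},
  {"hand": -1, "travel": [0, 0, 0.4], "yaw": 0},
  {"hand": -1, "travel": [0, 0, 0.4], "yaw": 0},
  {"hand": -1, "travel": [0, 0, 0.2], "yaw": 0},
  {"hand": -1, "travel": [0, 0, 0], "yaw": 0},
], force=20)

```text
time: 24.72
tool_pos: [0.4029, 0.1954, 0.1977]
orientation: [[-0.998, -0.069, -0.002], [-0.069, 0.998, -0.001], [0.002, -0.001, -1.0]]
contact_force: [0.3, -0.4, -0.4]
grip_width: 0.0179
gripper_force: 20.0
```

Request:
drive_tool([
  {"hand": -1, "travel": [0, 0, 0.1], "yaw": 0},
  {"hand": -1, "travel": [0, 0, 0.1], "yaw": 0},
  {"hand": -1, "travel": [0, 0, 0.1], "yaw": 0},
  {"hand": -1, "travel": [0, 0, 0], "yaw": 0},
])

```text
time: 25.05
tool_pos: [0.4033, 0.196, 0.1892]
orientation: [[-0.998, -0.07, -0.0], [-0.07, 0.998, 0.0], [0.0, 0.0, -1.0]]
contact_force: [-0.0, 0.0, -1.1]
grip_width: 0.0174
gripper_force: 20.0
```

Shift 3 mm further from the −x rim and feel for the floor.

Request:
drive_tool([
  {"hand": -1, "travel": [-0.1, 0, 0.1], "yaw": 0},
  {"hand": -1, "travel": [0, 0, 0.1], "yaw": 0},
  {"hand": -1, "travel": [0, 0, 0.1], "yaw": 0},
  {"hand": -1, "travel": [0, 0, 0], "yaw": 0},
])

```text
time: 25.38
tool_pos: [0.406, 0.1961, 0.1797]
orientation: [[-0.998, -0.07, -0.001], [-0.07, 0.998, -0.0], [0.001, -0.0, -1.0]]
contact_force: [0.1, 0.1, -0.5]
grip_width: 0.0177
gripper_force: 20.0
```

Request:
drive_tool([
  {"hand": -1, "travel": [0, 0, 0.07], "yaw": 0},
  {"hand": -1, "travel": [0, 0, 0.07], "yaw": 0},
  {"hand": -1, "travel": [0, 0, 0], "yaw": 0},
])

```text
time: 25.63
tool_pos: [0.4061, 0.1961, 0.1757]
orientation: [[-0.998, -0.07, -0.001], [-0.07, 0.998, -0.0], [0.001, -0.0, -1.0]]
contact_force: [0.1, 0.3, -1.5]
grip_width: 0.018
gripper_force: 20.0
```

Request:
drive_tool([
  {"hand": -1, "travel": [0, 0, 0.06], "yaw": 0},
  {"hand": -1, "travel": [0, 0, 0], "yaw": 0},
])

```text
time: 25.8
tool_pos: [0.4062, 0.1962, 0.1741]
orientation: [[-0.998, -0.07, -0.0], [-0.07, 0.998, -0.0], [0.0, -0.0, -1.0]]
contact_force: [0.1, -0.1, -0.3]
grip_width: 0.0177
gripper_force: 20.0
```

Request:
drive_tool([
  {"hand": -1, "travel": [0, 0, 0.07], "yaw": 0},
  {"hand": -1, "travel": [0, 0, 0], "yaw": 0},
])

```text
time: 25.97
tool_pos: [0.4062, 0.1962, 0.1719]
orientation: [[-0.998, -0.07, -0.0], [-0.07, 0.998, -0.0], [0.0, -0.0, -1.0]]
contact_force: [-0.2, 0.3, -1.0]
grip_width: 0.018
gripper_force: 20.0
```

Request:
drive_tool([
  {"hand": -1, "travel": [0, 0, 0.06], "yaw": 0},
  {"hand": -1, "travel": [0, 0, 0], "yaw": 0},
])

```text
time: 26.13
tool_pos: [0.4059, 0.1962, 0.1704]
orientation: [[-0.998, -0.07, -0.001], [-0.07, 0.998, -0.0], [0.001, 0.0, -1.0]]
contact_force: [-2.7, -0.1, 4.7]
grip_width: 0.0178
gripper_force: 20.0
```

Request:
drive_tool([
  {"hand": -1, "travel": [0, 0, 0], "yaw": 0},
  {"hand": -1, "travel": [0, 0, 0], "yaw": 0},
  {"hand": -1, "travel": [0.1, 0, 0], "yaw": 0},
  {"hand": -1, "travel": [0.1, 0, 0], "yaw": 0},
  {"hand": -1, "travel": [0, 0, 0], "yaw": 0},
], force=4)

```text
time: 26.55
tool_pos: [0.4001, 0.1958, 0.1704]
orientation: [[-0.998, -0.07, 0.001], [-0.07, 0.998, 0.0], [-0.001, 0.0, -1.0]]
contact_force: [0.5, -0.2, 0.2]
grip_width: 0.018
gripper_force: 4.0
```

Request:
drive_tool([
  {"hand": -0.3, "travel": [0, 0, 0], "yaw": 0},
  {"hand": -0.2, "travel": [0, 0, 0], "yaw": 0},
  {"hand": -0.1, "travel": [0, 0, 0], "yaw": 0},
  {"hand": 0.1, "travel": [0, 0, 0], "yaw": 0},
  {"hand": 0.1, "travel": [0, 0, 0], "yaw": 0},
])

```text
time: 26.97
tool_pos: [0.4003, 0.1958, 0.1703]
orientation: [[-0.998, -0.07, -0.0], [-0.07, 0.998, -0.0], [0.0, -0.0, -1.0]]
contact_force: [-0.8, 0.8, 0.4]
grip_width: 0.047
gripper_force: 0.0
```

Request:
drive_tool([
  {"hand": 0.1, "travel": [0, 0, -0.3], "yaw": 0},
  {"hand": 0.1, "travel": [0, 0, -0.8], "yaw": 0},
  {"hand": 0.1, "travel": [0, 0, -1], "yaw": 0},
  {"hand": 0.1, "travel": [0, 0, -1], "yaw": 0},
  {"hand": 0.1, "travel": [0, -1, -1], "yaw": 0},
])

```text
time: 27.38
tool_pos: [0.4026, 0.1686, 0.2951]
orientation: [[-0.997, -0.073, 0.001], [-0.073, 0.997, 0.002], [-0.001, 0.002, -1.0]]
contact_force: [2.3, 0.5, -0.5]
grip_width: 0.0484
gripper_force: 0.0
```

Request:
drive_tool([
  {"hand": 0.1, "travel": [0, -1, 0], "yaw": 0},
  {"hand": 0.1, "travel": [0, -1, 0], "yaw": 0},
  {"hand": 0.1, "travel": [0, -1, 0], "yaw": 0},
  {"hand": 0.1, "travel": [0, 0, 0], "yaw": 0},
  {"hand": 0.1, "travel": [0, 0, 0], "yaw": 0},
])

```text
time: 27.8
tool_pos: [0.4088, 0.0756, 0.2936]
orientation: [[-0.998, -0.067, 0.001], [-0.067, 0.998, 0.0], [-0.001, 0.0, -1.0]]
contact_force: [0.8, -0.4, 0.3]
grip_width: 0.0484
gripper_force: 0.0
```

```bash
python3 - <<'E'
from h import *
snap('scene','s7.png'); snap('top','t7.png')
cv2.imwrite('pics/s7c.png',cv2.hconcat([cv2.resize(cv2.imread('pics/s7.png')[150:430,190:570],(420,310)),cv2.resize(cv2.imread('pics/t7.png')[200:300,90:230],(380,310))]))
E
```

```text
(no output)
```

View pics/s7c.png

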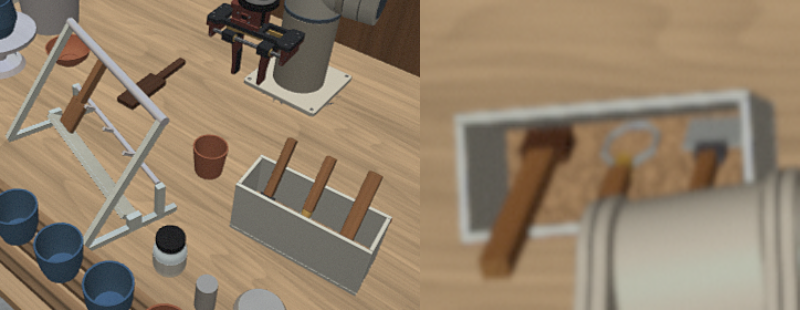

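All three stand leaning in the trough with their heads at the +x wall, the paddle is still in the rack, and nothing else has been moved.

```bash
python3 -c "
from cell import job
print(job.close_job())"
```

```text
the job is handed in; nothing more can be done
None
```

The loop tool, stamp and scraper are each leaning in the trough with working end down and handle up; each was felt down to the floor. The paddle is still in the rack, nothing else on the table looks moved, and I handed the job in at about 28 s (no verdict was returned).

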